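Dress the wheel spindle and bring up its greasy cap with tongs

ROBOT

A 7-joint arm with a two-finger parallel gripper is mounted at the origin on the work surface. World frame = base frame: x ahead of the robot, y to its left, z up, the work surface at z = 0. Lengths are in m, angles in rad, forces in N, time in s.
With the tool pointing down it reaches from about 0.4 to 0.9 m from the base axis. Payload 5.5 kg.
Tool frame: the origin (TCP) lies between the finger pads; the fingertips stand 19 mm ahead of it and the grasp point (between the pads) is the TCP; x points along the fingers, y is the direction in which the jaws open and shut, and the axes are right-handed (so a half turn about x gives the same grasp; the last joint's range is limited). The gripper opens to 92 mm and grips with 3 to 60 N. Pads are 19 mm wide; open, the fingers measure 130 mm over their backs; the gripper's body (75 mm by 190 mm) begins 47 mm behind the grasp point.
Start: joints at [1.394, 0.501, -0.427, 1.55, 0.221, 1.138, -0.21], TCP at [0.277, -0.588, 0.246] pointing down, gripper open.
Joint ranges: [-2.88, 2.88], [-0.31, 2.03], [-1.54, 1.56], [0.2, 2.42], [-1.41, 4.55], [0.19, 2.02], [-2.57, 2.57]. Speed limits (rad/s): [2.57, 2.57, 3.14, 3.14, 3.14, 3.14, 3.14].

INTERFACE

Orientations are given as a rotation vector (axis times angle).
In Python, from workcell import r gives the robot as it stands. The module is installed in compiled form; this text tells all that it offers.
- The arm moves only by the tool drive_tool, never from a script. Its argument "increments" is a list of rows, each a list of 7 numbers: the turn, a rotation vector about the tool's x, y, z in rad, then the shift along the tool's x, y, z in cm, then the opening in per cent of the stroke, from 0 (shut) to 100 (fully open). A call has exactly 10 rows; each row is the pose to reach, as a shift and turn from the pose commanded when the call began, along the tool's axes at that moment; what a row does not reach only later rows make up. A row lasts 1/8 s, in which the tool goes at most 62.5 mm and 10.7 degrees, less where a joint would pass 70% of its speed; a pose out of reach is approached as far as the arm can. A call with a gripper value outside its range is refused whole. The fingers move at their own pace and stop on an object; "force" is the grip in N (left out, the last holds). Time passes only in rows, so rows that repeat a pose let the fingers close, or fill a call up. It gives the time, the measured TCP pose, the force and the opening at its end, in the units of the state.
- r.observe(): the state, without advancing time (a new reading comes with each control period).
- r.grab_frame(name): name is "side" or "top" or "wrist"; returns the picture (400x640x3 uint8, red, green, blue); there is no depth.
- r.camera_model(name): a dict with "vfov" (degrees; the focal length in pixels is half the picture's height over the tangent of half this angle, whatever the lens; pixels are square), "cx", "cy" (the principal point, pixels), "D" ([k1, k2, p1, p2, k3] as OpenCV has them; the pictures are not rectified), "camera_from_world" (4x4, takes a point from world to camera coordinates); the wrist camera has in their place "mount" (4x4, takes a point from camera to tool coordinates, whose origin is the TCP and whose axes are the tool frame's). Camera axes: x right, y up, looking along -z (the intrinsics and any distortion apply to the point x, -y, -z); pixel columns grow to the right and rows downward; lengths in m; the calibration is good to about 2 mm. A picture is of the moment at which its call begins: read the wrist's pose just before it. camera_model takes no time and is no camera call.
- r.close_job(): hands the job in, once; it reports no verdict.
The state is a dict: "clock": time; "qpos": joint angles; "joint_vel": joint speeds; "joint_efforts": joint torques, N m; "tool_pos": TCP position; "tcp_rot": TCP orientation; "ft_force": force on the tool from outside, world axes, zero at the start; "moment": the same for the moment, N m; "width": opening from 0.0 (shut) to 1.0 (fully open).
Only numpy, scipy, OpenCV 4.12 (cv2) and the standard library are available. Lean on these libraries where they do the work, as an engineer would, in place of code of your own. Each camera call takes 0.05 s, during which the arm holds its last target. There are 200 camera calls.

TASK

Get this trailer-wheel lot ready to show: thread the two loose steel rings onto the upright spindle, the wide one first and then the narrow one, each fully home, and let go of them. Then take the spring tongs, pick the greasy dust cap out of its dish with them (the gripper itself must not touch the cap), and hold the cap up over the spindle, about 5 cm clear above its top; finish while still holding it there in the tongs. Leave the jar, hammer, carton and wrench alone.

Things in the scene. Friction and masses are not known exactly. Their poses are not given: they have to be found in the camera images.
- spindle: Fixed dark steel disc flange, 100 mm diameter and 10 mm thick, lying on the deck, with a bright steel post, 20 mm diameter, upright at its centre. Post top with a 3 mm chamfer is 62 mm above the deck. Origin: centre of the flange's underside, on the deck (z = 0); z up along the post.
- spindle_top (a point): Centre of the top of the spindle's post, 62 mm above the deck.
- wide_ring: Loose steel ring lying flat on the deck: outer diameter 52 mm, hole 24 mm, height 22 mm, about 0.28 kg. Origin: centre of its underside. Home means that it lies flat on the flange around the post.
- wide_center (a point): Centre of the wide ring, half-way up (11 mm above its underside); home it is 21 mm above the deck. z: ring axis.
- narrow_ring: Loose steel ring lying flat on the deck: outer diameter 40 mm, hole 24 mm, height 18 mm, about 0.11 kg. Origin: centre of its underside. Home means that it lies flat on top of the wide ring around the post.
- narrow_center (a point): Centre of the narrow ring, half-way up (9 mm above its underside); home it is 41 mm above the deck. z: ring axis. The two rings may have swapped places.
- dish: Fixed shallow round aluminium dish, 106 mm across at the rim, floor 10 mm and rim 13 mm above the deck. Origin: centre of its underside, on the deck.
- cap: Loose steel dust cap standing in the dish, about 0.06 kg, greasy: handle it with the tongs only. A 40 mm diameter, 4 mm high rim at the bottom, then a straight 36 mm diameter wall from 5 to 34 mm, then a low dome; 41 mm high in all. Origin: centre of its underside.
- cap_center (a point): Point on the cap's axis 20 mm above its underside, the middle of the straight wall; 30 mm above the deck while it stands in the dish. Best jaw height.
- tongs: Loose steel spring tongs, 210 mm long, 0.14 kg, resting on edge: two 26 mm tall strip arms side by side that close horizontally. This body is the left (+y) arm with the hinge 90 mm behind (-x of) the origin. Origin: on the deck, midway between the rubber grip pads when open; x from hinge to jaws, z up. Jaws point roughly away from the robot, direction varies.
- tongs_grip (a point): Midway between the rubber grip pads of the open tongs, half-way up (13 mm above their underside); axes as tongs. Grip here across the tongs (along y): pads 36 mm long in x, outer faces 56 mm apart when open, 40 mm when the jaws are closed on the cap's 36 mm wall. The tongs balance within 15 mm of here.
- tongs_jaw (a point): Midpoint between the open jaws, 97 mm ahead (+x) of tongs_grip at the same height: where the cap's axis should go. Jaws: shallow Vs, 40 mm long in x, 26 mm tall, open gap about 67 mm in the middle and 60 mm at the edges. The point is fixed to the left arm and turns with it as the tongs close.
- tongs_arm (a joint): Angle of the right arm towards the left: 0 open, about 0.17 rad closed on the cap, stop at 0.25. A spring opens the tongs: across the pads it takes 5 N to start closing, 7 N at 50 mm, 10 N at 40 mm. Squeezed to 50 mm over the pads they can be carried, with the jaw gap still about 55 mm in the middle; on the cap grip with 30 to 50 N.
- jar: Bystander: glass jar with a steel lid, 64 mm diameter, 100 mm high. Origin: centre of its underside.
- hammer: Bystander: hammer lying on the deck beyond the work. Origin: its underside.
- carton: Bystander: closed cardboard carton 110 x 170 x 70 mm. Origin: centre of its underside.
- wrench: Bystander: wrench lying on the deck near the robot. Origin: its underside.
Things that resemble listed ones, but are neither listed nor needed, are in the scene too. Leave any yellow look-alike of the tongs alone. Leave any blue look-alike of the wide_ring alone.

How it is judged:
By the outcome, as a careful person would: the job done as asked, in the order asked, and still so for the second after the job is handed in, while the arm keeps its last pose, push and grip.
It also fails if it takes over 72 s, if anything falls off the work surface, if the arm or the gripper's body presses on something with over 40 N, if the wrist force passes 120 N, or if a joint passes its speed limit or range.

## Working session

There is one attempt and no reset: what is moved stays moved. The work goes in short steps, Python scripts to look and compute and a tool call to move; the robot and the scene stay as the last step left them, time stands still between calls to the robot, and variables do not carry over. Pictures are saved under pics/ and viewed, about 8 in all and at most 12, crops included, and the job is handed in when it is done.

Besides the shell and the picture viewer there is one more tool, called after "Emit:" as a command line: name --pt "numbers of a row" for each row, then --argument value for the rest. drive_tool: Moves the arm, as the interface text tells. Its arguments: {"type":"object","properties":{"increments":{"type":"array","items":{"type":"array","items":{"type":"number"}}},"force":{"type":"number"}},"required":["increments"]}

```bash
mkdir -p pics
cat > h.py <<'E'
import numpy as np, cv2
from scipy.spatial.transform import Rotation as R
from workcell import r
def cam(name):
    m=r.camera_model(name); f=200/np.tan(np.radians(m["vfov"])/2)
    K=np.array([[f,0,m["cx"]],[0,f,m["cy"]],[0,0,1.]]); D=np.array(m["D"],float)
    if name=="wrist":
        s=r.observe(); T=np.eye(4); T[:3,:3]=R.from_rotvec(s["tcp_rot"]).as_matrix(); T[:3,3]=s["tool_pos"]
        W=T@np.array(m["mount"])
    else: W=np.linalg.inv(np.array(m["camera_from_world"]))
    return K,D,W   # W: world from camera
def rays(c,px):
    K,D,W=c
    u=cv2.undistortPoints(np.array(px,float).reshape(-1,1,2),K,D).reshape(-1,2)
    d=np.c_[u[:,0],-u[:,1],-np.ones(len(u))]@W[:3,:3].T
    return W[:3,3],d
def onplane(c,px,z):
    o,d=rays(c,px); return o+d*((z-o[2])/d[:,2])[:,None]
def proj(c,P):
    K,D,W=c; M=np.linalg.inv(W); p=np.atleast_2d(P)@M[:3,:3].T+M[:3,3]
    p=p*[1,-1,-1]
    return cv2.projectPoints(p,np.zeros(3),np.zeros(3),K,D)[0].reshape(-1,2)
def snap(name,file):
    c=cam(name); im=r.grab_frame(name); cv2.imwrite("pics/"+file,im[:,:,::-1]); return c,im
def goal(pos,rot=None):
    "shift (cm) and turn in present tool axes"
    s=r.observe(); A=R.from_rotvec(s["tcp_rot"])
    return A.inv().apply(np.array(pos)-s["tool_pos"])*100,(A.inv()*rot).as_rotvec() if rot is not None else None
E
python3 - <<'E'
from h import *
np.set_printoptions(precision=4,suppress=True)
s=r.observe();print(s)
print(R.from_rotvec(s["tcp_rot"]).as_matrix())
ims=[]
for n in("side","top"):
    c,im=snap(n,n+"0.png");ims.append(im);print(n,c[0][0,0],c[1],c[2])
print(r.camera_model("wrist"))
E
```

```text
{'clock': 0.0, 'qpos': array([ 1.3942,  0.5018, -0.4268,  1.5515,  0.2208,  1.1383, -0.2103]), 'joint_vel': array([ 0.0003, -0.    , -0.0004, -0.0007,  0.0013, -0.0023, -0.0004]), 'joint_efforts': array([ -0.0001, -56.6589,  -5.8164, -27.911 ,  -0.0687,   0.0308,
         0.0002]), 'tool_pos': array([ 0.2764, -0.5876,  0.2447]), 'tcp_rot': array([ 1.9782,  0.4443, -1.9789]), 'ft_force': array([ 0.7326,  0.0377, -0.7452]), 'moment': array([-0.0151,  0.0292,  0.0041]), 'width': 0.9990007977305417}
[[-0.0008  0.4258 -0.9048]
 [ 0.0018 -0.9048 -0.4258]
 [-1.     -0.0019 -0.0001]]
side 370.162677546517 [-0.0236  0.      0.      0.      0.    ] [[-0.7917  0.3307 -0.5136 -0.0753]
 [-0.6108 -0.4156  0.6739  0.7688]
 [ 0.0094  0.8473  0.531   0.6701]
 [ 0.      0.      0.      1.    ]]
top 394.5777034197642 [-0.0204  0.      0.      0.      0.    ] [[-0.0214  0.9935 -0.1122  0.3695]
 [-0.9996 -0.0189  0.0231  0.0296]
 [ 0.0208  0.1126  0.9934  1.0468]
 [ 0.      0.      0.      1.    ]]
{'vfov': 71.17054343522935, 'cx': 320.4659357829091, 'cy': 199.48542767328942, 'D': array([-0.0495,  0.    ,  0.    ,  0.    ,  0.    ]), 'mount': array([[ 0.001 ,  0.298 , -0.9546, -0.1392],
       [ 1.    ,  0.0004,  0.0012, -0.0013],
       [ 0.0008, -0.9546, -0.298 , -0.0815],
       [ 0.    ,  0.    ,  0.    ,  1.    ]])}
```

View pics/top0.png

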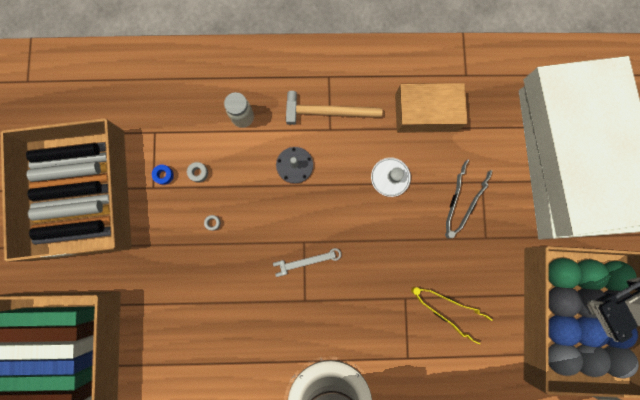

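View pics/side0.png

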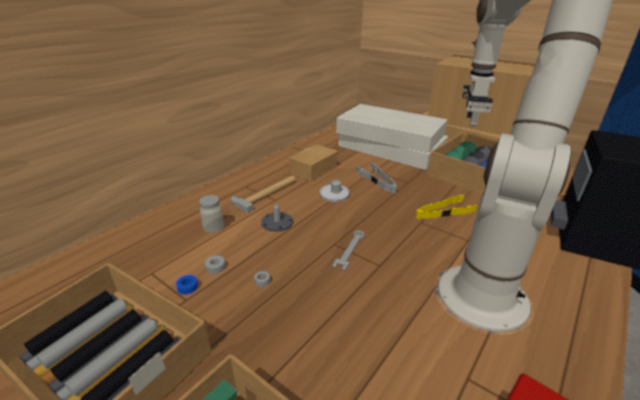

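Top view: the grey rings are at (197,172) and (212,223), with the blue look-alike at (162,174). The spindle is at (295,165), the dish and cap at (391,177), the steel tongs at (465,200), and the yellow look-alike at (455,312). The larger grey ring should be the wide one. I'll measure sizes and confirm in a crop.

Run:
```python
from h import *
np.set_printoptions(precision=4,suppress=True)
c=cam("top"); im=cv2.imread("pics/top0.png")
hsv=cv2.cvtColor(im,cv2.COLOR_BGR2HSV)
m=((hsv[:,:,1]<75)).astype(np.uint8)
def blob(x0,y0,x1,y1,z,name):
    q=np.zeros_like(m);q[y0:y1,x0:x1]=m[y0:y1,x0:x1]
    cs,_=cv2.findContours(q,cv2.RETR_EXTERNAL,cv2.CHAIN_APPROX_NONE)
    k=max(cs,key=cv2.contourArea).reshape(-1,2)
    P=onplane(c,k,z)[:,:2].astype(np.float32)
    (cx,cy),rad=cv2.minEnclosingCircle(P); e=cv2.fitEllipse(P)
    print(name,len(k),cv2.contourArea(k),"circ",cx,cy,2*rad,"ell",e)
    return k
blob(180,155,215,188,.022,"ringA")
blob(198,210,228,236,.018,"ringB")
blob(270,140,320,190,.01,"flange")
blob(365,150,418,205,.013,"dish")
k=blob(435,150,500,245,.026,"tongs")
print(onplane(c,[[451,234],[465,163],[490,175],[397,175],[293,159]],.026))
q=m*255
a=cv2.resize(im[150:245,140:330],None,fx=4,fy=4,interpolation=cv2.INTER_CUBIC)[:, :760]
b=cv2.resize(im[150:245,365:505],None,fx=4,fy=4,interpolation=cv2.INTER_CUBIC)
out=np.zeros((600,760,3),np.uint8); 
a=cv2.resize(a,(600,300));b=cv2.resize(b,(442,300));out[:300,:600]=a;out[300:,:442]=b
cv2.imwrite("pics/crop0.png",out)
```

```text
ringA 57 299.5 circ 0.5980177521705627 0.33513492345809937 0.05648427829146385 ell ((0.5985836386680603, 0.3348504602909088), (0.04969890043139458, 0.05441325157880783), 146.13626098632812)
ringB 43 173.5 circ 0.4633745551109314 0.29536449909210205 0.0419052429497242 ell ((0.4643544852733612, 0.2956191599369049), (0.03745428845286369, 0.04055537283420563), 0.24736478924751282)
flange 100 990.0 circ 0.6160695552825928 0.07886584103107452 0.09889278560876846 ell ((0.6161988377571106, 0.07871505618095398), (0.09584423899650574, 0.09641221910715103), 120.77147674560547)
dish 111 1180.5 circ 0.5779862403869629 -0.17787767946720123 0.10783640295267105 ell ((0.5780355334281921, -0.17775394022464752), (0.10443795472383499, 0.10549645870923996), 175.66897583007812)
tongs 290 438.0 circ 0.509606659412384 -0.36836138367652893 0.21870140731334686 ell ((0.6223451495170593, -0.4226812720298767), (0.07111557573080063, 0.4346596896648407), 64.06255340576172)
[[ 0.4208 -0.3279  0.026 ]
 [ 0.6094 -0.3769  0.026 ]
 [ 0.5758 -0.4424  0.026 ]
 [ 0.5798 -0.1927  0.026 ]
 [ 0.6274  0.0814  0.026 ]]
```

View pics/crop0.png

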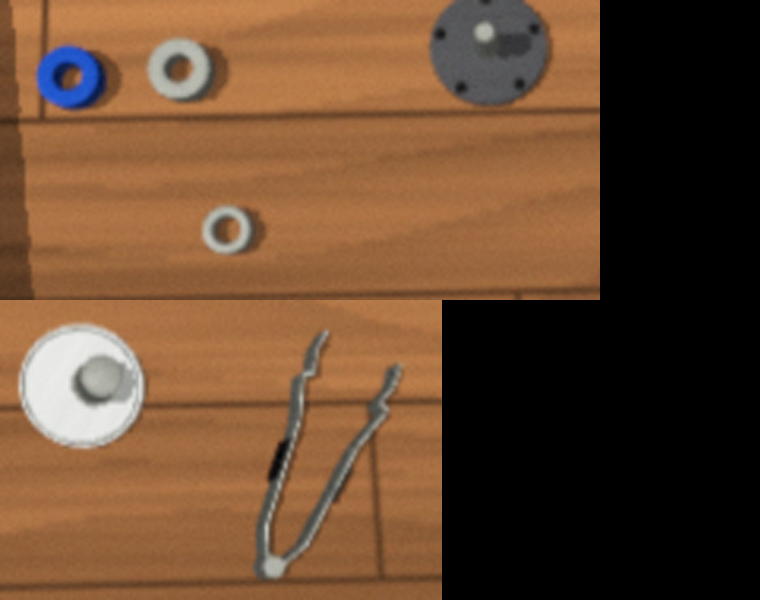

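The crop confirms it: the grey ring at (197,172) has an outer diameter of about 52 mm, so it's the wide one. The grey ring at (212,223) measures about 40 mm, so it's the narrow one. The grey tongs with black pads are the real ones. Now moving above the wide ring.

Emit:
drive_tool --pt "-0.1 0 0 0.5 -4 -4 100" --pt "-0.2 0 0 1 -8 -8 100" --pt "-0.3 0 0 1.5 -12 -12 100" --pt "-0.4 0 0 2 -16 -16 100" --pt "-0.5 0 0 2.5 -20 -20 100" --pt "-0.6 0 0 3 -24 -24 100" --pt "-0.7 0 0 3.5 -28 -28 100" --pt "-0.8 0 0 4 -32 -32 100" --pt "-0.9 0 0 4 -36 -36 100" --pt "-1.0 0 0 4 -40 -40 100" --force 30

```text
clock: 1.35
tool_pos: [0.4685, -0.0544, 0.2056]
tcp_rot: [1.303, 1.146, -1.303]
ft_force: [0.5, -0.4, 0.0]
width: 1.003
```

```bash
cat > g.py <<'E'
import sys
from h import *
np.set_printoptions(precision=4,suppress=True)
# target x y z yaw(deg azimuth of tool y), pointing down
x,y,z,a=map(float,sys.argv[1:5]); a=np.radians(a)
X=np.array([0,0,-1]);Y=np.array([np.cos(a),np.sin(a),0]);Z=np.cross(X,Y)
t,w=goal([x,y,z],R.from_matrix(np.c_[X,Y,Z])); s=r.observe()
print("turn",w,"shift",t,"t",s["clock"],"pos",s["tool_pos"],"q",s["qpos"],"F",s["ft_force"],"w",s["width"])
E
python3 g.py .598 .335 .2 0
```

```text
turn [-0.1282  0.0003  0.0001] shift [  0.5484   7.8643 -40.2742] t 1.35 pos [ 0.4685 -0.0544  0.2056] q [ 0.8168  0.3092 -0.8769  2.0143  0.2928  0.9467 -0.3388] F [ 0.5092 -0.3871  0.0295] w 1.0032775361992572
```

Emit:
drive_tool --pt "-0.04 0 0 0.5 1 -5 100" --pt "-0.08 0 0 0.5 2 -10 100" --pt "-0.13 0 0 0.5 3 -15 100" --pt "-0.13 0 0 0.5 4 -20 100" --pt "-0.13 0 0 0.5 5 -25 100" --pt "-0.13 0 0 0.5 6 -30 100" --pt "-0.13 0 0 0.5 7 -35 100" --pt "-0.13 0 0 0.5 7.9 -40.3 100" --pt "-0.13 0 0 0.5 7.9 -40.3 100" --pt "-0.13 0 0 0.5 7.9 -40.3 100"

```text
clock: 2.6
tool_pos: [0.5988, 0.3329, 0.1998]
tcp_rot: [1.208, 1.209, -1.211]
ft_force: [-0.9, -0.6, 0.7]
width: 1.0
```

```bash
cat > ring.py <<'E'
import sys
from h import *
np.set_printoptions(precision=4,suppress=True)
# ring.py file z x y : circle fit of grey blob nearest to (x,y) at plane z
f,z,x,y=sys.argv[1],*map(float,sys.argv[2:5])
c,im=snap("wrist",f); hsv=cv2.cvtColor(im,cv2.COLOR_RGB2HSV)
m=((hsv[:,:,1]<60)&(hsv[:,:,2]>60)).astype(np.uint8)
print("expected px",proj(c,[x,y,z]))
cs,h=cv2.findContours(m,cv2.RETR_CCOMP,cv2.CHAIN_APPROX_NONE)
for k,hh in zip(cs,h[0]):
    if len(k)<25: continue
    P=onplane(c,k.reshape(-1,2),z)[:,:2].astype(np.float32)
    e=cv2.fitEllipse(P)
    if np.hypot(e[0][0]-x,e[0][1]-y)<.05: print("hole" if hh[3]>=0 else "outer",np.array(e[0]),np.array(e[1]),"px",k.reshape(-1,2).mean(0))
E
python3 g.py .598 .335 .022 0; python3 ring.py w1.png .022 .598 .335
```

```text
turn [-0.0004  0.0013  0.0012] shift [17.7821 -0.0627 -0.2353] t 2.6 pos [0.5988 0.3329 0.1998] q [-0.0291  0.7095 -0.8076  1.4837  0.5344  1.18   -0.9228] F [-0.8647 -0.5734  0.6885] w 0.9999967744137169
expected px [[320.099  184.2189]]
outer [0.6011 0.3417] [0.0497 0.0527] px [322.744 178.128]
hole [0.601  0.3429] [0.0204 0.0236] px [322.5962 177.5385]
```

View pics/w1.png

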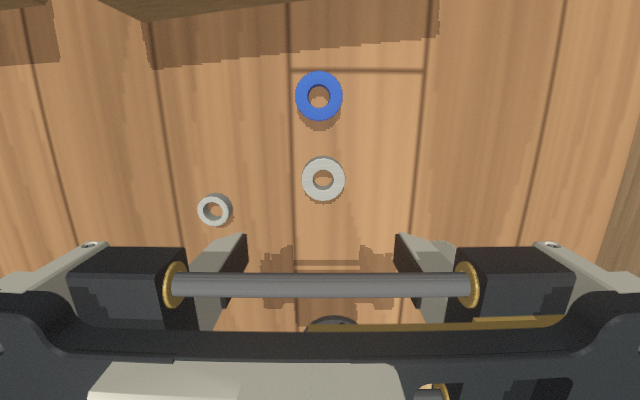

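The wrist view shows the wide ring at (323,179), the blue look-alike at (319,96) and the narrow ring at (215,210). I'll descend halfway and measure again.

Emit:
drive_tool --pt "0 0 0 2 0.2 -0.8 100" --pt "0 0 0 4 0.2 -0.8 100" --pt "0 0 0 6 0.2 -0.8 100" --pt "0 0 0 8 0.2 -0.8 100" --pt "0 0 0 10 0.2 -0.8 100" --pt "0 0 0 12 0.2 -0.8 100" --pt "0 0 0 12 0.2 -0.8 100" --pt "0 0 0 12 0.2 -0.8 100" --pt "0 0 0 12 0.2 -0.8 100" --pt "0 0 0 12 0.2 -0.8 100"

```text
clock: 3.9
tool_pos: [0.6019, 0.3416, 0.0817]
tcp_rot: [1.211, 1.208, -1.209]
ft_force: [-0.8, 0.1, -0.7]
width: 1.002
```

```bash
python3 ring.py w2.png .022 .600 .340;python3 g.py .600 .340 .022 0
```

```text
expected px [[318.0159 226.841 ]]
outer [0.6012 0.3428] [0.0499 0.0554] px [319.6508 222.1058]
hole [0.6013 0.3447] [0.0163 0.0213] px [319.7164 220.9104]
turn [-0.001  -0.0005 -0.0012] shift [ 5.9508 -0.1839  0.1567] t 3.95 pos [0.6018 0.3415 0.0815] q [-0.0825  0.8427 -0.7319  1.5378  0.6314  1.0076 -0.9938] F [ 0.0077 -0.6717  0.4833] w 1.0028154318669267
```

Emit:
drive_tool --pt "0 0 0 2 -0.1 0 100" --pt "0 0 0 4 -0.1 0 100" --pt "0 0 0 6 -0.1 0 100" --pt "0 0 0 6 -0.1 0 100" --pt "0 0 0 6 -0.1 0 50" --pt "0 0 0 6 -0.1 0 40" --pt "0 0 0 6 -0.1 0 40" --pt "0 0 0 6 -0.1 0 40" --pt "0 0 0 6 -0.1 0 40" --pt "0 0 0 6 -0.1 0 40"

```text
clock: 5.2
tool_pos: [0.6004, 0.3413, 0.0207]
tcp_rot: [1.21, 1.209, -1.21]
ft_force: [0.5, -0.1, -1.6]
width: 0.559
```

```bash
python3 g.py .616 .079 .12 0
```

```text
turn [-0.001  -0.     -0.0001] shift [-9.9352  1.5862 26.2274] t 5.2 pos [0.6004 0.3413 0.0207] q [-0.108   0.9151 -0.6874  1.5541  0.6817  0.9242 -1.0278] F [ 0.5458 -0.0553 -1.5974] w 0.5590361927362699
```

Emit:
drive_tool --pt "0 0 0 -4 0 0 40" --pt "0 0 0 -8 0 2 40" --pt "0 0 0 -12 0.4 6 40" --pt "0 0 0 -12 0.8 11 40" --pt "0 0 0 -12 1.2 16 40" --pt "0 0 0 -12 1.6 21 40" --pt "0 0 0 -12 1.6 26 40" --pt "0 0 0 -12 1.6 31 40" --pt "0 0 0 -12 1.6 36 40" --pt "0 0 0 -12 1.6 36 40"

```text
clock: 6.45
tool_pos: [0.6155, -0.0263, 0.1397]
tcp_rot: [1.213, 1.203, -1.22]
ft_force: [0.2, 0.6, -2.3]
width: 0.553
```

Run:
```python
from h import *
c,im=snap("wrist","w3.png")
hsv=cv2.cvtColor(im,cv2.COLOR_RGB2HSV)
print(proj(c,[.617,.079,.062]),proj(c,[.617,.079,.01]),r.observe()["tool_pos"],r.observe()["width"])
```

```text
[[321.23211697  79.42404433]] [[321.26256975  85.83375434]] [ 0.61552266 -0.02226719  0.14010345] 0.5545249919974711
```

View pics/w3.png

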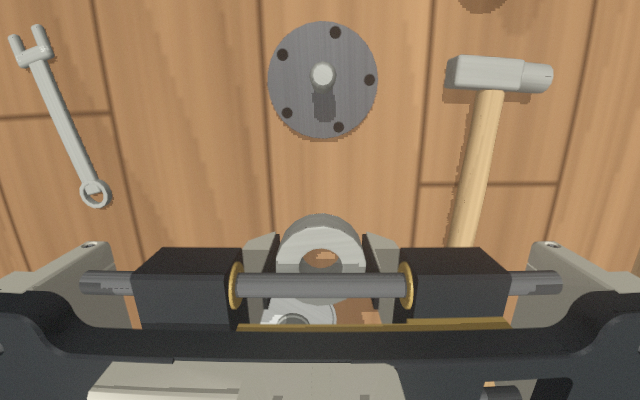

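The view shows the post top at about (322,74), the flange around (323,80), and the wide ring held with its hole near (321,258). Next is an exact fit.

Run:
```python
from h import *
np.set_printoptions(precision=4,suppress=True)
K,D,W=cam("wrist"); im=cv2.imread("pics/w3.png")
# pose at picture time differs a little from now: use recorded shift
s=r.observe(); print(s["tool_pos"],s["tcp_rot"])
W=W.copy(); c=(K,D,W)
hsv=cv2.cvtColor(im,cv2.COLOR_BGR2HSV)
low=(hsv[:,:,1]<60).astype(np.uint8)
cs,_=cv2.findContours(low[:150,260:390],cv2.RETR_EXTERNAL,cv2.CHAIN_APPROX_NONE)
k=max(cs,key=cv2.contourArea).reshape(-1,2)+[260,0]
e=cv2.fitEllipse(onplane(c,k,.010)[:,:2].astype(np.float32)); print("flange",e)
b=((low>0)&(hsv[:,:,2]>175)).astype(np.uint8)
cs,_=cv2.findContours(b[50:110,300:345],cv2.RETR_EXTERNAL,cv2.CHAIN_APPROX_NONE)
k=max(cs,key=cv2.contourArea).reshape(-1,2)+[300,50]
e=cv2.fitEllipse(onplane(c,k,.062)[:,:2].astype(np.float32)); print("post top",e)
g=hsv[:,:,2]
for r0 in range(208,262,3): print(r0,g[r0,316:328:3], end=" | ")
# hole edge points on row
print()
for r0 in (250,255,260,265): 
    row=low[r0,270:375]; z=np.where(row==0)[0]+270; print(r0,z.min() if len(z) else None,z.max() if len(z) else None, g[r0,275:370:5])
print("tcp px",proj(c,[s["tool_pos"],s["tool_pos"]+[0,0,.001]]))
```

```text
[ 0.6155 -0.0223  0.1401] [ 1.2124  1.2061 -1.2155]
flange ((0.6174874305725098, 0.08683881908655167), (0.09811984747648239, 0.09847427159547806), 155.02725219726562)
post top ((0.6174991130828857, 0.08689147233963013), (0.013354030437767506, 0.01348505262285471), 21.959455490112305)
208 [184 189 190 189] | 211 [185 189 189 190] | 214 [132 133 133 132] | 217 [134 134 134 130] | 220 [133 132 133 132] | 223 [133 132 133 133] | 226 [153 154 173 154] | 229 [193 193 191 187] | 232 [188 187 187 184] | 235 [188 188 187 190] | 238 [187 188 188 189] | 241 [190 191 190 190] | 244 [186 185 182 183] | 247 [186 183 184 186] | 250 [140 141 143 144] | 253 [140 151 189 188] | 256 [147 188 191 186] | 259 [137 142 145 141] | 
250 272 368 [ 55 188 188 187 188 187 185 173 138 142 144 162 186 188 188 187 190 189
  58]
255 270 365 [ 53 190 187 189 189 188 135 138 139 188 188 188 145 186 186 185 185 185
  59]
260 272 370 [ 70 189 189 187 184 151 131 139 137 145 143 143 144 118 189 190 191 190
 129]
265 274 370 [ 73 144 146 146 144  89  99 110 136 143 143 137 100 103 140 139 142 187
 170]
tcp px [[320.4308 265.3049]
 [320.4261 266.2322]]
```

```bash
cat > post.py <<'E'
import sys
from h import *
np.set_printoptions(precision=4,suppress=True)
c,im=snap("wrist",sys.argv[1]); s=r.observe(); hsv=cv2.cvtColor(im,cv2.COLOR_RGB2HSV)
low=(hsv[:,:,1]<60).astype(np.uint8)
u,v=proj(c,[.617,.082,.062])[0].astype(int); print("exp",u,v)
def fit(m,h,z,n):
    y0,x0=max(v-h,0),u-h
    cs,_=cv2.findContours(m[y0:v+h,x0:u+h].copy(),cv2.RETR_EXTERNAL,cv2.CHAIN_APPROX_NONE)
    k=max(cs,key=cv2.contourArea).reshape(-1,2)+[x0,y0]
    e=cv2.fitEllipse(onplane(c,k,z)[:,:2].astype(np.float32)); print(n,np.array(e[0]),np.array(e[1]))
fit(low,65,.010,"flange")
fit(((low>0)&(hsv[:,:,2]>175)).astype(np.uint8),25,.062,"post top")
zt=s["tool_pos"][2]; print("tcp",s["tool_pos"],s["tcp_rot"],s["clock"])
g=hsv[:,:,2].astype(int)[:,316:326].mean(1); d=np.diff(g)
e=[(i,round(d[i])) for i in range(190,275) if abs(d[i])>15]; print(e)
for i,_ in e: print(i, onplane(c,[[321,i+.5]],zt+float(sys.argv[2]))[0,:2]-s["tool_pos"][:2])
E
python3 post.py w4.png .001
```

```text
exp 321 81
flange [0.6178 0.0823] [0.0979 0.0982]
post top [0.6178 0.0825] [0.0131 0.0133]
tcp [ 0.6156 -0.0195  0.1404] [ 1.2113  1.2085 -1.2118] 6.55
[(212, -31), (213, -26), (225, 19), (226, 40), (248, -26), (260, -36), (267, -28), (272, -20)]
212 [0.0005 0.0294]
213 [0.0005 0.0288]
225 [0.0004 0.022 ]
226 [0.0004 0.0215]
248 [0.0003 0.0084]
260 [0.0003 0.001 ]
267 [ 0.0003 -0.0034]
272 [ 0.0002 -0.0066]
```

Emit:
drive_tool --pt "0 0 0 0 0.1 -3 40" --pt "0 0 0 0 0.1 -6 40" --pt "0 0 0 0 0.1 -9 40" --pt "0 0 0 1 0.1 -10.2 40" --pt "0 0 0 3 0.1 -10.2 40" --pt "0 0 0 5 0.1 -10.2 40" --pt "0 0 0 5 0.1 -10.2 40" --pt "0 0 0 5 0.1 -10.2 40" --pt "0 0 0 5 0.1 -10.2 40" --pt "0 0 0 5 0.1 -10.2 40"

```text
clock: 7.8
tool_pos: [0.6176, 0.0832, 0.0915]
tcp_rot: [1.211, 1.208, -1.209]
ft_force: [-0.3, 0.4, -2.6]
width: 0.557
```

```bash
python3 g.py .617 .0825 .031 0
python3 - <<'E'
from h import *
c,im=snap("wrist","w5.png"); a=im[150:330,220:420]
c2,im2=snap("side","s5.png"); u,v=proj(c2,[.617,.0825,.07])[0].astype(int); b=im2[v-45:v+45,u-50:u+50]
cv2.imwrite("pics/c5.png",np.hstack([cv2.resize(a,(400,360)),cv2.resize(b,(400,360),interpolation=cv2.INTER_CUBIC)])[:,:,::-1])
E
```

```text
turn [-0.0012 -0.     -0.0013] shift [ 6.0467 -0.0722  0.0721] t 7.8 pos [0.6176 0.0832 0.0915] q [ 0.3597  0.7339 -0.7546  1.7243  0.6089  0.9314 -0.6447] F [-0.2903  0.4112 -2.5941] w 0.5574899878529266
```

View pics/c5.png

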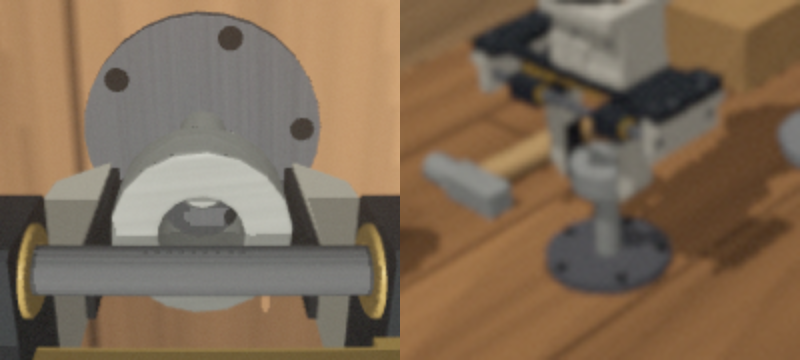

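The wide ring is centred over the post in both views: the post top shows through the hole at about (205,213) in the crop. I'll lower it gently.

Emit:
drive_tool --pt "0 0 0 0.4 0 0 40" --pt "0 0 0 0.8 0 0 40" --pt "0 0 0 1.2 0 0 40" --pt "0 0 0 1.4 0 0 40" --pt "0 0 0 1.4 0 0 40" --pt "0 0 0 1.4 0 0 40" --pt "0 0 0 1.4 0 0 40" --pt "0 0 0 1.4 0 0 40" --pt "0 0 0 1.4 0 0 40" --pt "0 0 0 1.4 0 0 40"

```text
clock: 9.15
tool_pos: [0.6171, 0.0834, 0.0768]
tcp_rot: [1.21, 1.209, -1.21]
ft_force: [0.1, -0.1, -2.0]
width: 0.554
```

```bash
python3 g.py .617 .0825 .033 0
```

```text
turn [-0.001  -0.     -0.0001] shift [ 4.3775 -0.0151  0.0858] t 9.15 pos [0.6171 0.0834 0.0768] q [ 0.3505  0.7525 -0.7413  1.73    0.6241  0.9103 -0.6555] F [ 0.1114 -0.0506 -2.0236] w 0.5537196947985777
```

Emit:
drive_tool --pt "0 0 0 1 0 0.03 40" --pt "0 0 0 2 0 0.05 40" --pt "0 0 0 3 0 0.05 40" --pt "0 0 0 4 0 0.05 40" --pt "0 0 0 4.4 0 0.05 40" --pt "0 0 0 4.4 0 0.05 40" --pt "0 0 0 4.4 0 0.05 80" --pt "0 0 0 4.4 0 0.05 80" --pt "0 0 0 4.4 0 0.05 80" --pt "0 0 0 3 0 0.05 80"

```text
clock: 10.4
tool_pos: [0.6163, 0.0826, 0.0465]
tcp_rot: [1.209, 1.21, -1.211]
ft_force: [-0.1, -0.4, 0.0]
width: 0.799
```

```bash
python3 g.py .465 .299 .15 0
```

```text
turn [-0.0009  0.0004  0.0018] shift [-10.3291 -15.1713 -21.6222] t 10.4 pos [0.6163 0.0826 0.0465] q [ 0.3325  0.7915 -0.7126  1.739   0.6561  0.867  -0.6773] F [-0.0721 -0.4365  0.0258] w 0.7993787644649156
```

Emit:
drive_tool --pt "0 0 0 -4 0 0 80" --pt "0 0 0 -7 -1 -2 80" --pt "0 0 0 -8 -4 -6 80" --pt "0 0 0 -8 -7 -10 90" --pt "0 0 0 -8 -10 -14 100" --pt "0 0 0 -8 -13 -18 100" --pt "0 0 0 -6 -15.2 -21.6 100" --pt "0 0 0 -3.9 -15.2 -21.6 100" --pt "0 0 0 -3.9 -15.2 -21.6 100" --pt "0 0 0 -3.9 -15.2 -21.6 100"

```text
clock: 11.65
tool_pos: [0.4665, 0.298, 0.0862]
tcp_rot: [1.212, 1.207, -1.211]
ft_force: [0.3, -0.5, 0.7]
width: 0.995
```

```bash
python3 g.py .465 .299 .021 0; python3 ring.py w6.png .018 .465 .300
```

```text
turn [-0.0031  0.0003 -0.0008] shift [ 6.5237 -0.1574 -0.1046] t 11.65 pos [0.4665 0.298  0.0862] q [-0.0163  0.6497 -0.7826  1.9034  0.6094  0.8427 -1.1237] F [ 0.2774 -0.4665  0.702 ] w 0.9948807769577708
expected px [[318.5538 218.3278]]
outer [0.4656 0.302 ] [0.0382 0.0426] px [319.3732 215.0423]
hole [0.4657 0.3033] [0.0182 0.0223] px [319.4286 214.1714]
```

Emit:
drive_tool --pt "0 0 0 2 -0.1 0 100" --pt "0 0 0 4 -0.1 0 100" --pt "0 0 0 6 -0.1 0 100" --pt "0 0 0 6.5 -0.1 0 100" --pt "0 0 0 6.5 -0.1 0 60" --pt "0 0 0 6.5 -0.1 0 30" --pt "0 0 0 6.5 -0.1 0 30" --pt "0 0 0 6.5 -0.1 0 30" --pt "0 0 0 6.5 -0.1 0 30" --pt "0 0 0 6.5 -0.1 0 30"

```text
clock: 12.95
tool_pos: [0.4644, 0.2989, 0.0208]
tcp_rot: [1.21, 1.209, -1.21]
ft_force: [0.1, -0.1, 0.4]
width: 0.425
```

```bash
python3 g.py .617 .080 .091 0
```

```text
turn [-0.0011 -0.0001 -0.0002] shift [-7.0215 15.2807 21.878 ] t 12.95 pos [0.4644 0.2989 0.0208] q [-0.0808  0.7428 -0.6993  1.9234  0.7045  0.7374 -1.198 ] F [ 0.0746 -0.1311  0.4291] w 0.4249595677856668
```

Emit:
drive_tool --pt "0 0 0 -4 0 0 30" --pt "0 0 0 -8 0 0 30" --pt "0 0 0 -9.5 3 5 30" --pt "0 0 0 -9.5 6 9 30" --pt "0 0 0 -9.5 9 13 30" --pt "0 0 0 -9.5 12 17 30" --pt "0 0 0 -9.5 15.2 21.8 30" --pt "0 0 0 -8 15.2 21.8 30" --pt "0 0 0 -7 15.2 21.8 30" --pt "0 0 0 -7 15.2 21.8 30"

```text
clock: 14.2
tool_pos: [0.6142, 0.0826, 0.0896]
tcp_rot: [1.207, 1.213, -1.21]
ft_force: [-0.4, -0.6, -0.7]
width: 0.429
```

```bash
python3 g.py .617 .081 .077 0
python3 - <<'E'
from h import *
c,im=snap("wrist","w7.png"); a=im[130:330,210:430]
c2,im2=snap("side","s7.png"); u,v=proj(c2,[.617,.0825,.06])[0].astype(int); b=im2[v-45:v+45,u-50:u+50]
cv2.imwrite("pics/c7.png",np.hstack([cv2.resize(a,(396,360)),cv2.resize(b,(400,360),interpolation=cv2.INTER_CUBIC)])[:,:,::-1])
E
```

```text
turn [ 0.002  -0.0006  0.0028] shift [1.2601 0.2825 0.1597] t 14.2 pos [0.6142 0.0826 0.0896] q [ 0.3638  0.7349 -0.7576  1.7306  0.6104  0.9304 -0.6434] F [-0.3623 -0.5833 -0.7452] w 0.4286946650010815
```

View pics/c7.png

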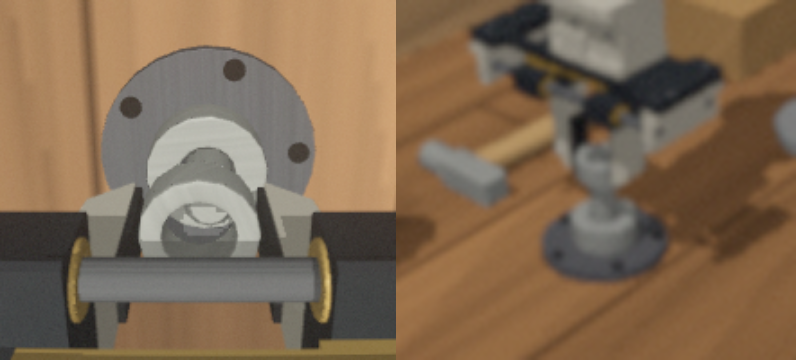

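The wide ring lies flat on the flange, and the narrow ring is over the post top, which shows through its hole. Lowering gently.

Emit:
drive_tool --pt "0 0 0 0 0 0 30" --pt "0 0 0 0 0 0 30" --pt "0 0 0 0.4 0 0 30" --pt "0 0 0 0.8 0 0 30" --pt "0 0 0 1.2 0 0 30" --pt "0 0 0 1.5 0 0 30" --pt "0 0 0 1.5 0 0 30" --pt "0 0 0 1.5 0 0 30" --pt "0 0 0 1.5 0 0 30" --pt "0 0 0 1.5 0 0 30"

```text
clock: 15.55
tool_pos: [0.6161, 0.0808, 0.0758]
tcp_rot: [1.21, 1.209, -1.21]
ft_force: [-0.5, 2.0, -1.0]
width: 0.427
```

```bash
python3 g.py .617 .081 .055 0
```

```text
turn [-0.0009  0.     -0.0001] shift [ 2.0849  0.0877 -0.0154] t 15.55 pos [0.6161 0.0808 0.0758] q [ 0.3562  0.7527 -0.743   1.7338  0.627   0.9081 -0.6547] F [-0.5389  1.9689 -0.9632] w 0.4266709562037788
```

Emit:
drive_tool --pt "0 0 0 0.3 0.03 -0.1 30" --pt "0 0 0 0.7 0.05 -0.1 30" --pt "0 0 0 1.1 0.05 -0.1 30" --pt "0 0 0 1.5 0.05 -0.1 30" --pt "0 0 0 1.9 0.05 -0.1 30" --pt "0 0 0 2.15 0.05 -0.1 30" --pt "0 0 0 2.15 0.05 -0.1 30" --pt "0 0 0 2.15 0.05 -0.1 65" --pt "0 0 0 2.15 0.05 -0.1 65" --pt "0 0 0 2.15 0.05 -0.1 65"

```text
clock: 16.8
tool_pos: [0.6168, 0.0819, 0.0545]
tcp_rot: [1.21, 1.208, -1.21]
ft_force: [0.1, 0.1, 0.6]
width: 0.642
```

```bash
python3 g.py .6 -.02 .15 0
```

```text
turn [-0.001  -0.0001 -0.0005] shift [-9.5497 -1.6677 10.1904] t 16.8 pos [0.6168 0.0819 0.0545] q [ 0.3405  0.7812 -0.7224  1.7382  0.6506  0.8769 -0.6724] F [0.0725 0.125  0.5893] w 0.6418519795535181
```

Emit:
drive_tool --pt "0 0 0 -4 0 0 70" --pt "0 0 0 -8 0 0 80" --pt "0.18 0 0 -9.5 -1 3 90" --pt "0.36 0 0 -9.5 -2 7 100" --pt "0.54 0 0 -9.5 -3 12 100" --pt "0.72 0 0 -9.5 -4 17 100" --pt "0.9 0 0 -9.5 -5.5 22 100" --pt "1.08 0 0 -9.5 -7 27 100" --pt "1.26 0 0 -9.5 -8.5 32 100" --pt "1.4 0 0 -9.5 -10 37 100"

```text
clock: 18.05
tool_pos: [0.5158, -0.2896, 0.1497]
tcp_rot: [2.136, 0.176, -2.134]
ft_force: [0.1, -0.4, 0.1]
width: 0.998
```

```bash
python3 g.py .502 -.367 .15 -115.5
```

```text
turn [ 0.6101 -0.0009 -0.0003] shift [-0.0285  7.4058  2.6344] t 18.05 pos [ 0.5158 -0.2896  0.1497] q [ 0.8231  0.5162 -0.4661  1.7836  0.2853  0.908  -1.1734] F [ 0.0537 -0.4415  0.0791] w 0.9979652863243637
```

Emit:
drive_tool --pt "0.18 0 0 0 2 1 100" --pt "0.36 0 0 0 4 2 100" --pt "0.54 0 0 0 6 2.6 100" --pt "0.61 0 0 0 7.4 2.6 100" --pt "0.61 0 0 0 7.4 2.6 100" --pt "0.61 0 0 0 7.4 2.6 100" --pt "0.61 0 0 0 7.4 2.6 100" --pt "0.61 0 0 0 7.4 2.6 100" --pt "0.61 0 0 0 7.4 2.6 100" --pt "0.61 0 0 0 7.4 2.6 100"

```text
clock: 19.3
tool_pos: [0.5031, -0.3653, 0.1493]
tcp_rot: [-1.978, 0.442, 1.978]
ft_force: [0.0, -0.2, 0.5]
width: 1.0
```

```bash
python3 g.py .502 -.367 .15 -115.5
python3 - <<'E'
from h import *
c,im=snap("wrist","w8.png"); c2,im2=snap("side","s8.png"); u,v=proj(c2,[.617,.0825,.04])[0].astype(int); b=im2[v-35:v+35,u-40:u+40]
o=im.copy(); o[:210,:240]=cv2.resize(b,(240,210),interpolation=cv2.INTER_CUBIC)
cv2.imwrite("pics/c8.png",o[:,:,::-1])
E
```

```text
turn [ 0.0051 -0.0001  0.    ] shift [-0.0732  0.2003  0.0327] t 19.3 pos [ 0.5031 -0.3653  0.1493] q [ 0.8152  0.5408 -0.3094  1.7089  0.1979  0.9226 -1.5836] F [ 0.0259 -0.171   0.4731] w 0.9997197055013024
```

View pics/c8.png

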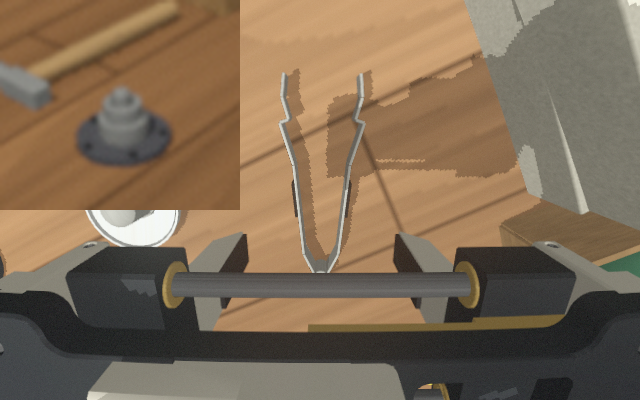

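The inset shows the narrow ring stacked on the wide one, around the post. The tongs' pads are at (295,198) and (347,198), the jaw tips at (284,75) and (361,75), and the hinge is near (320,268).

Run:
```python
from h import *
np.set_printoptions(precision=4,suppress=True)
c=cam("wrist"); im=cv2.imread("pics/w8.png"); hsv=cv2.cvtColor(im,cv2.COLOR_BGR2HSV)
dark=(hsv[:,:,2]<60).astype(np.uint8)
n,l,st,ce=cv2.connectedComponentsWithStats(dark[150:232,270:375])
pads=[]
for i in range(1,n):
    if st[i,4]>25: print(st[i]+[270,150,0,0,0],ce[i]+[270,150]); pads.append(ce[i]+[270,150])
P=onplane(c,[[284,75],[361,75],[320,268]],.026); print(P)
m=(P[0]+P[1])/2
print("len between jaw tips",np.linalg.norm(P[0]-P[1]),"tip to hinge",np.linalg.norm(m-P[2]),"az",np.degrees(np.arctan2(*(m-P[2])[1::-1])))
Q=onplane(c,pads,.020); print("pads",Q,Q.mean(0))
for rr in (110,90,80):
    row=np.where(hsv[rr,260:390,1]<70)[0]+260; print(rr,row)
```

```text
[[ 0.6185 -0.383   0.026 ]
 [ 0.5899 -0.4437  0.026 ]
 [ 0.4329 -0.33    0.026 ]]
len between jaw tips 0.0671451651038064 tip to hinge 0.19048275106497367 az -25.946223986996763Traceback (most recent call last):
  File "<stdin>", line 12, in <module>
  File "h.py", line 18, in onplane
    o,d=rays(c,px); return o+d*((z-o[2])/d[:,2])[:,None]
        ~~~~^^^^^^
  File "h.py", line 14, in rays
    u=cv2.undistortPoints(np.array(px,float).reshape(-1,1,2),K,D).reshape(-1,2)
      ~~~~~~~~~~~~~~~~~~~^^^^^^^^^^^^^^^^^^^^^^^^^^^^^^^^^^^^^^^^
cv2.error: OpenCV(4.12.0) /io/opencv/modules/calib3d/src/undistort.dispatch.cpp:347: error: (-215:Assertion failed) CV_IS_MAT(_src) && CV_IS_MAT(_dst) && (_src->rows == 1 || _src->cols == 1) && (_dst->rows == 1 || _dst->cols == 1) && _src->cols + _src->rows - 1 == _dst->rows + _dst->cols - 1 && (CV_MAT_TYPE(_src->type) == CV_32FC2 || CV_MAT_TYPE(_src->type) == CV_64FC2) && (CV_MAT_TYPE(_dst->type) == CV_32FC2 || CV_MAT_TYPE(_dst->type) == CV_64FC2) in function 'cvUndistortPointsInternal'
```

```bash
python3 - <<'E'
from h import *
c=cam("wrist"); print(onplane(c,[[295.5,198],[347.5,198]],.022), "mid",onplane(c,[[321.5,198]],.022))
E
python3 g.py .4975 -.3615 .022 -116
```

```text
[[ 0.51301506 -0.34083611  0.022     ]
 [ 0.4908761  -0.38774989  0.022     ]] mid [[ 0.50194562 -0.36429136  0.022     ]]
turn [0.0136 0.     0.    ] shift [12.7213 -0.1125  0.6727] t 19.4 pos [ 0.5031 -0.3654  0.1492] q [ 0.8153  0.5409 -0.3093  1.7088  0.1979  0.9225 -1.5836] F [-0.3492  0.0299  0.9032] w 1.0006051726823606
```

Emit:
drive_tool --pt "0.013 0 0 3 -0.1 0.4 100" --pt "0.013 0 0 6 -0.1 0.4 100" --pt "0.013 0 0 9 -0.1 0.4 100" --pt "0.013 0 0 11 -0.1 0.4 100" --pt "0.013 0 0 12.75 -0.1 0.4 100" --pt "0.013 0 0 12.75 -0.1 0.4 80" --pt "0.013 0 0 12.75 -0.1 0.4 60" --pt "0.013 0 0 12.75 -0.1 0.4 54" --pt "0.013 0 0 12.75 -0.1 0.4 54" --pt "0.013 0 0 12.75 -0.1 0.4 54" --force 30

```text
clock: 20.65
tool_pos: [0.5001, -0.3634, 0.0223]
tcp_rot: [-1.971, 0.455, 1.969]
ft_force: [-0.9, -0.8, 2.4]
width: 0.549
```

```bash
python3 g.py .5 -.3 .12 -116
```

```text
turn [ 0.0002 -0.0011 -0.0005] shift [-9.7753 -5.6876  2.7794] t 20.65 pos [ 0.5001 -0.3634  0.0223] q [ 0.7762  0.711  -0.2574  1.7664  0.2624  0.6967 -1.648 ] F [-0.8929 -0.7734  2.374 ] w 0.5492108819312937
```

Emit:
drive_tool --pt "0 0 0 -2 0 0 54" --pt "0 0 0 -5 0 0 54" --pt "0 0 0 -8 0 0 54" --pt "0 0 0 -9.8 -3 2 54" --pt "0 0 0 -9.8 -7 4 54" --pt "0 0 0 -9.8 -11 6 54" --pt "0 0 0 -9.8 -15 8 54" --pt "0 0 0 -9.8 -19.1 10.6 54" --pt "0 0 0 -9.8 -19.1 10.6 54" --pt "0 0 0 -9.8 -19.1 10.6 54"

```text
clock: 21.9
tool_pos: [0.4886, -0.1449, 0.1207]
tcp_rot: [-1.972, 0.454, 1.969]
ft_force: [-0.1, -0.0, -1.5]
width: 0.539
```

```bash
python3 g.py .488 -.145 .038 -116
python3 - <<'E'
from h import *
c,im=snap("wrist","w9.png"); s=r.observe(); print(s["tool_pos"],s["clock"])
print("jaw px",proj(c,s["tool_pos"]+[.097*.899,-.097*.438,0]))
E
```

```text
turn [ 0.0013 -0.0014 -0.0004] shift [8.2683 0.0292 0.0618] t 21.9 pos [ 0.4886 -0.1449  0.1207] q [ 0.5311  0.4143 -0.3557  2.0049  0.207   0.7553 -1.9715] F [-0.1192 -0.0493 -1.4812] w 0.5391440690628311
[ 0.48853531 -0.1457202   0.12044296] 21.95
jaw px [[325.38858667  74.37423304]]
```

View pics/w9.png

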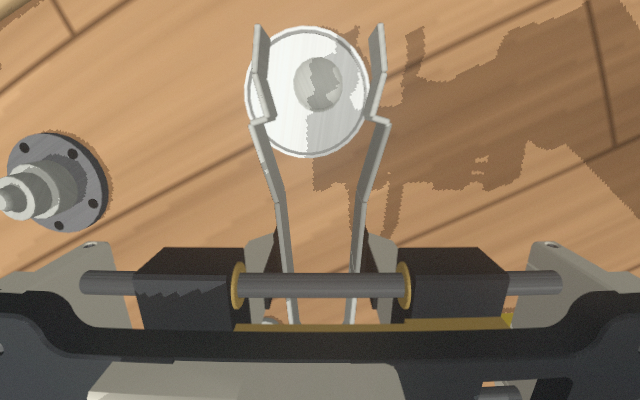

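The open jaws are directly above the dish: tips (258,25) and (380,25), roots (251,122) and (388,122), with the cap's dome at (318,83) between them. I'll work out the offset.

Run:
```python
from h import *
np.set_printoptions(precision=4,suppress=True)
c=cam("wrist"); s=r.observe(); A=R.from_rotvec(s["tcp_rot"])
J=onplane(c,[[258,25],[380,25],[251,122],[388,122]],s["tool_pos"][2]+.0037)
C=onplane(c,[[318,83.5]],.044)[0]; D=onplane(c,[[307,92]],.013)[0]
print("J",J,"tips gap",np.linalg.norm(J[0]-J[1]),"mid in tool",A.inv().apply(J.mean(0)-s["tool_pos"])*100)
print("cap",C,"dish",D,"tool",A.inv().apply(C-s["tool_pos"])*100)
print(s["tool_pos"])
```

```text
J [[ 0.6063 -0.1714  0.1241]
 [ 0.5831 -0.219   0.1241]
 [ 0.5719 -0.1484  0.1241]
 [ 0.5435 -0.2063  0.1241]] tips gap 0.05292642733575619 mid in tool [-0.358  -0.1998 -9.6572]
cap [ 0.5803 -0.187   0.044 ] dish [ 0.5811 -0.1769  0.013 ] tool [  7.6567  -0.3221 -10.0441]
[ 0.4885 -0.1457  0.1204]
```

Emit:
drive_tool --pt "0 0 0 1 -0.1 -0.25 54" --pt "0 0 0 2.5 -0.1 -0.25 54" --pt "0 0 0 4 -0.1 -0.25 54" --pt "0 0 0 5.5 -0.1 -0.25 54" --pt "0 0 0 7 -0.1 -0.25 54" --pt "0 0 0 8.1 -0.1 -0.25 54" --pt "0 0 0 8.1 -0.1 -0.25 54" --pt "0 0 0 8.1 -0.1 -0.25 54" --pt "0 0 0 8.1 -0.1 -0.25 54" --pt "0 0 0 8.1 -0.1 -0.25 54"

```text
clock: 23.2
tool_pos: [0.4913, -0.145, 0.0393]
tcp_rot: [-1.971, 0.454, 1.969]
ft_force: [0.4, -0.9, -1.9]
width: 0.546
```

```bash
python3 g.py .488 -.145 .039 -116
python3 - <<'E'
from h import *
c,im=snap("wrist","w10.png"); c2,im2=snap("side","s10.png"); u,v=proj(c2,[.55,-.17,.04])[0].astype(int); b=im2[v-45:v+45,u-55:u+55]
o=np.zeros((360,760,3),np.uint8); o[:,:320]=cv2.resize(im[0:270,200:440],(320,360)); o[:,320:]=cv2.resize(b,(440,360),interpolation=cv2.INTER_CUBIC)
cv2.imwrite("pics/c10.png",o[:,:,::-1])
E
```

```text
turn [ 0.0006 -0.0011  0.0001] shift [0.0252 0.1455 0.3002] t 23.2 pos [ 0.4913 -0.145   0.0393] q [ 0.4809  0.5567 -0.3007  2.0298  0.284   0.5932 -2.0377] F [ 0.4152 -0.8947 -1.8637] w 0.546189511894318
```

View pics/c10.png

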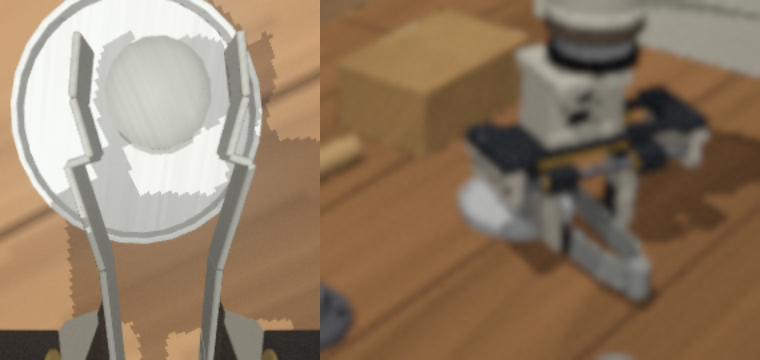

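The cap at (157,95) in the crop sits between the jaw Vs, whose vertices are at about (93,98) and (235,98). Closing now.

Emit:
drive_tool --pt "0 0 0 0 0 0 50" --pt "0 0 0 0 0 0 47" --pt "0 0 0 0 0 0 44" --pt "0 0 0 0 0 0 38" --pt "0 0 0 0 0 0 30" --pt "0 0 0 0 0 0 30" --pt "0 0 0 0 0 0 30" --pt "0 0 0 0 0 0 30" --pt "0 0 0 -0.5 0 0 30" --pt "0 0 0 -1 0 0 30" --force 42

```text
clock: 24.55
tool_pos: [0.4909, -0.1448, 0.049]
tcp_rot: [-1.97, 0.454, 1.97]
ft_force: [-0.1, -0.6, -2.3]
width: 0.435
```

```bash
python3 g.py .523 .0575 .142 -75
```

```text
turn [-0.7149  0.0002  0.0001] shift [ -9.2976 -19.5957   5.9683] t 24.55 pos [ 0.4909 -0.1448  0.049 ] q [ 0.4879  0.5393 -0.309   2.0278  0.2745  0.6137 -2.0297] F [-0.0725 -0.6498 -2.2773] w 0.43453066945545377
```

Emit:
drive_tool --pt "0 0 0 -1 0 0 30" --pt "0 0 0 -3 0 0 30" --pt "0 0 0 -5 0 0 30" --pt "0 0 0 -7 0 0 30" --pt "0 0 0 -9.3 0 0 30" --pt "-0.05 0 0 -9.8 -1.5 0.5 30" --pt "-0.15 0 0 -9.8 -4 1.2 30" --pt "-0.25 0 0 -9.8 -7 2.1 30" --pt "-0.35 0 0 -9.8 -10 3 30" --pt "-0.4 0 0 -9.8 -12 3.6 30"

```text
clock: 25.8
tool_pos: [0.5111, -0.0174, 0.1463]
tcp_rot: [-2.197, 0.048, 2.199]
ft_force: [0.3, 0.7, -0.9]
width: 0.433
```

```bash
python3 g.py .523 .0575 .142 -75
```

```text
turn [-0.3071  0.0006  0.0013] shift [ 0.4395 -7.5393 -0.8505] t 25.8 pos [ 0.5111 -0.0174  0.1463] q [ 0.3964  0.3977 -0.498   1.9797  0.2529  0.8251 -1.8581] F [ 0.3135  0.6665 -0.9014] w 0.43295584690193284
```

Emit:
drive_tool --pt "-0.05 0 0 0.1 -1 -0.2 30" --pt "-0.1 0 0 0.2 -2.5 -0.4 30" --pt "-0.16 0 0 0.4 -4 -0.6 30" --pt "-0.22 0 0 0.4 -5.5 -0.8 30" --pt "-0.27 0 0 0.4 -6.7 -0.8 30" --pt "-0.31 0 0 0.4 -7.5 -0.9 30" --pt "-0.31 0 0 0.4 -7.5 -0.9 30" --pt "-0.31 0 0 0.4 -7.5 -0.9 30" --pt "-0.31 0 0 0.4 -7.5 -0.9 30" --pt "-0.31 0 0 0.4 -7.5 -0.9 30"

```text
clock: 27.05
tool_pos: [0.5241, 0.0527, 0.1427]
tcp_rot: [2.085, 0.268, -2.085]
ft_force: [0.1, -0.1, -2.2]
width: 0.433
```

```bash
python3 g.py .523 .0575 .141 -75
python3 - <<'E'
from h import *
c,im=snap("wrist","w11.png"); c2,im2=snap("side","s11.png"); u,v=proj(c2,[.6,.08,.09])[0].astype(int); b=im2[v-60:v+60,u-70:u+70]
o=np.zeros((360,800,3),np.uint8); o[:,:380]=cv2.resize(im[0:270,180:465],(380,360)); o[:,380:]=cv2.resize(b,(420,360),interpolation=cv2.INTER_CUBIC)
cv2.imwrite("pics/c11.png",o[:,:,::-1])
E
```

```text
turn [-0.0058  0.     -0.0003] shift [ 0.1748 -0.4908 -0.015 ] t 27.05 pos [0.5241 0.0527 0.1427] q [ 0.3146  0.4431 -0.5722  1.9443  0.3166  0.843  -1.7417] F [ 0.0899 -0.1126 -2.2474] w 0.4332687460462807
```

View pics/c11.png

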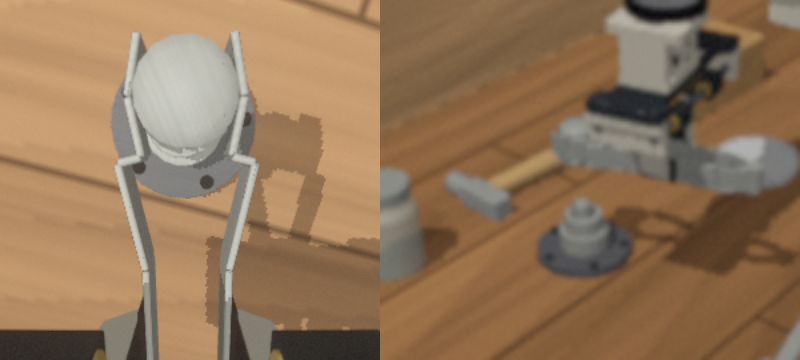

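The tongs hold the cap at crop (186,90), over the flange at about (182,126). Both rings are stacked. Next is the remaining offset to the spindle.

Run:
```python
from h import *
np.set_printoptions(precision=4,suppress=True)
c=cam("wrist"); s=r.observe(); A=R.from_rotvec(s["tcp_rot"])
C=onplane(c,[[319.5,67.5]],s["tool_pos"][2]+.0047)[0]; F=onplane(c,[[316.9,94.5]],.01)[0]
print("cap",C,"flange wrist",F,"cap in tool",A.inv().apply(C-s["tool_pos"])*100, s["tool_pos"])
for p in (F,[.617,.080,0]): 
    d=np.array(p)-C; d[2]=0; print(A.inv().apply(d)*100)
```

```text
cap [0.6209 0.0803 0.1475] flange wrist [0.617  0.0823 0.01  ] cap in tool [ -0.47    -0.1921 -10.0635] [0.5241 0.0529 0.1428]
[-0.0001 -0.2936  0.3305]
[-0.     -0.0725  0.3888]
```

Emit:
drive_tool --pt "0 0 0 0.1 -0.1 0.2 30" --pt "0 0 0 0.1 -0.15 0.35 30" --pt "0 0 0 0.1 -0.15 0.35 30" --pt "0 0 0 0.1 -0.15 0.35 30" --pt "0 0 0 0.1 -0.15 0.35 30" --pt "0 0 0 0.1 -0.15 0.35 30" --pt "0 0 0 0.1 -0.15 0.35 30" --pt "0 0 0 0.1 -0.15 0.35 30" --pt "0 0 0 0.1 -0.15 0.35 30" --pt "0 0 0 0.1 -0.15 0.35 30"

```text
clock: 28.4
tool_pos: [0.5203, 0.0538, 0.1417]
tcp_rot: [2.085, 0.269, -2.084]
ft_force: [-0.1, 0.6, -1.5]
width: 0.43
```

Run:
```python
from h import *
s=r.observe(); print(s["clock"],s["tool_pos"],s["width"],s["ft_force"])
c,im=snap("wrist","w12.png"); c2,im2=snap("side","s12.png"); u,v=proj(c2,[.617,.08,.09])[0].astype(int); b=im2[v-45:v+45,u-50:u+50]
o=np.zeros((400,800,3),np.uint8); o[:,:380]=cv2.resize(im[0:270,180:465],(380,400)); o[:,380:]=cv2.resize(b,(420,400),interpolation=cv2.INTER_CUBIC)
cv2.imwrite("pics/c12.png",o[:,:,::-1])
```

```text
28.4 [0.5203252  0.05376051 0.14174587] 0.4301721207455551 [-0.09530703  0.59629486 -1.45043394]
```

View pics/c12.png

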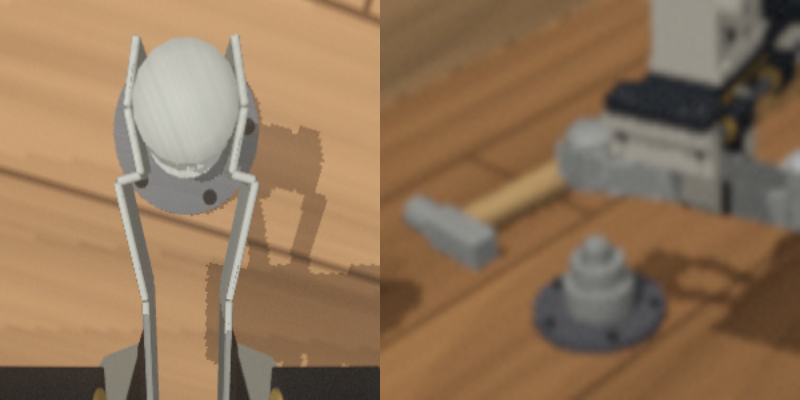

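The tongs hold the cap steady above the spindle at crop (187,103), and both rings are home on the post. Handing in.

```bash
python3 -c "
from workcell import r
print(r.close_job())"
```

```text
the job is handed in; nothing more can be done
None
```

The job is done and handed in at about 28.5 s on the robot's clock. The wide ring went onto the spindle first, then the narrow one, and I let go of both. The tongs are still holding the dust cap over the spindle.

- **Rings:** the last side and wrist views show both rings stacked around the post. The wide one looked flat on the flange in the earlier close view. The only side contact I saw was about 2 N on the narrow ring at the chamfer, and it cleared when I shifted about 1 mm.
- **Cap:** the gripper opening read about 40 mm across the tongs' pads, which matches jaws closed on the cap's wall. Only the tongs touched the cap. By the arm's pose, its underside is about 5 cm (50 mm) above the post top and within about 2 mm of the spindle's axis. I did not measure that height directly in a picture.
- **Disagreement:** the top and wrist cameras differed by about 3 mm in y. I placed the rings using differences within one camera, so it cancelled out there. For the cap I aimed between the two readings.
- **Bystanders:** I never reached for the jar, hammer, carton, wrench or the two look-alikes. I did not check each of them again at the end.

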